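# Set the hold-down thumbscrew in a tablet tester's sample tray

## Robot

A 6-joint arm with a two-finger parallel gripper is mounted at the origin on the work surface. World frame = base frame: x ahead of the robot, y to its left, z up, the work surface at z = 0. Lengths are in m, angles in degrees, forces in N, time in s.
With the tool pointing down it reaches from about 0.15 to 0.775 m from the base axis. Payload 6.1 kg.
Tool frame: the origin (TCP) lies between the finger pads; the fingertips stand 22 mm ahead of it and the grasp point (between the pads) lies 3 mm ahead of it (env.tip_extent is the distance from the TCP to the fingertips, in m); z points along the fingers, y is the line along which they close (so a half turn about z gives the same grasp; the last joint's range is limited). The gripper opens to 85 mm and grips with 20 to 120 N. Pads are 22 mm wide; open, the fingers measure 114 mm over their backs; the gripper's body (76 mm by 85 mm) begins 54 mm behind the grasp point. The pads swing forward as they close: fully open they stand 13 mm farther back than shut.
Start: joints at [67.666, 7.208, -2.269, 80.523, 0, 90], TCP at [0.199, 0.486, 0.253] pointing down, gripper open.
Joint ranges: [-155.77, 155.77], [-54.66, 111.73], [-72.52, 77.12], [-102.08, 115.82], [-83.92, 84.16], [-180, 180]. Speed limits (degrees/s): [136.94, 136.94, 172.46, 180, 180, 180].

## Interface

Orientations are given as [roll, pitch, yaw] about the fixed x, y, z axes, in that order (R = Rz(yaw) Ry(pitch) Rx(roll)).
In Python, from station import readout, eyes, order, env gives the robot as it stands.
- The arm moves only by the shell command python3 -m handwheel 'ROWS' [OPENING]. ROWS is JSON, a list of rows, each a list of 6 numbers: the shift along the world's x, y, z in mm, then the turn, a rotation vector about the world's x, y, z in rad. A call has 1 to 12 rows; each row shifts and turns the commanded pose from where the row before left it; what a row does not reach is not made up. A row lasts 1/10 s, in which the tool goes at most 50 mm and 8.59 degrees, less where a joint would pass 70% of its speed; a pose out of reach is approached as far as the arm can. A call with a gripper value outside its range is refused whole. OPENING is the gripper's target within -1 to 1 (fully open at 1, half-way at 0, shut at -1), set as the call begins (- or left out, the last holds). The fingers move at their own pace and stop on an object; the grip force is fixed at half the most. Time passes only in rows, so rows that do not move let the fingers close. It gives the time, the measured TCP pose, the force and the opening at its end, in the units of the state.
- readout.state(): the state, without advancing time (a new reading comes with each control period).
- eyes.get_image(name): name is "scene" or "side" or "wrist"; returns a dict with "color" (384x512x3 uint8, red, green, blue), "intrinsics" (3x3 intrinsics, pixels), "rvec" (rotation vector, rad) and "tvec" (3), from world to camera coordinates, as OpenCV has them. Camera axes: x right, y down, z forward; pixel columns grow to the right and rows downward; lengths in m; the calibration is good to about 2 mm. A picture is of the moment at which its call begins. There is no depth.
- order.sign_off(): hands the job in, once; it reports no verdict.
The state is a dict: "time": time; "joints": joint angles; "joint_velocities": joint speeds; "joint_efforts": joint torques, N m; "tcp_pos": TCP position; "ee_rot": TCP orientation; "force": force on the tool from outside, world axes, zero at the start; "ft_torque": the same for the moment, N m; "gripper_width": finger opening in m.
Only numpy, scipy, OpenCV 4.12 (cv2) and the standard library are available. Lean on these libraries where they do the work, as an engineer would, in place of code of your own. Each camera call takes 0.05 s, during which the arm holds its last target. There are 200 camera calls.

## Task

Pull the tablet tester's sample tray out to its stop, then turn the red thumbscrew on the tray's bridge clockwise until it seats on the test plate, and back it off a quarter turn. Finish while still gripping the screw at that setting, so that the lock ring can be fitted; leave the tray fully out and do not disturb the beaker, the jar and the two bottles around it.

Things in the scene. Friction and masses are not known exactly. Their poses are not given: they have to be found in the camera images.
- tray_handle (a point): Steel pull bar on the white front of the tester's sample tray. Point: middle of the bar, 72 mm above the table, moving with the tray. Bar 12 mm thick, 110 mm long along this frame's y; 36 mm of clear room between bar and tray front, two stems 47 mm either side of the middle. The frame's -x is the way the tray pulls out (towards the robot), z up. Tray front's top edge: 88 mm above the table.
- tray (a joint): How far the sample tray is out (m): 0 shut, 0.17 fully out at its stop. It starts shut or up to 30 mm ajar, the screw hidden under the roof. It stays where it is left; about 3 N moves it. Fully out, the screw's axis is 80 mm clear of the housing.
- wing: Red wing grip of the thumbscrew: upright slab 44 mm long (x), 12 mm thick (y), 29 mm high (z up), white mark on top at its +x end. Origin at its centre, on the screw's upright axis, 73.5 mm above the table, 132 mm behind the pull bar's axis (+x of the handle frame) in the middle of the tray. It stands on a brass neck 11 mm thick, 10 mm high; collar, bridge and tray walls stay below 50 mm.
- thumbscrew (a joint): Angle of the thumbscrew (rad), growing clockwise seen from above (tightening): 2.6 is seated, a hard stop; a quarter turn back is 1.03. Starts 0.5 to 1.25 short of seated. Turns in place, does not rise; 0.05 N m of friction; stays where left. Seated, the white-marked end points 45 degrees clockwise (from above) of the handle frame's +x; a quarter turn back, 45 degrees anticlockwise of it.
- tester: Grey tester housing, fixed, 260 mm wide, 270 mm deep, roof 97 mm above the table. Origin on the table under the middle of its front edge; +x points into the housing, away from the robot. The control head with red displays, up to 172 mm high, starts 162 mm behind the front edge.
- beaker: Glass beaker, 68 mm across, 85 mm high, loose, standing beside the tester's left flank; origin at the centre of its underside. Bystander.
- jar: White jar with red cap, 60 mm across, 75 mm high, loose, standing beside the tray on the tester's right (-y); origin at the centre of its underside. Bystander.
- amber_bottle: Amber glass reagent bottle, 66 mm across, 150 mm high, loose; origin at the centre of its underside. Bystander.
- white_bottle: White plastic bottle with blue cap, 70 mm across, 160 mm high, loose; origin at the centre of its underside. Bystander.

How it is judged:
By the outcome, as a careful person would: the job done as asked, in the order asked, and still so for the second after the job is handed in, while the arm keeps its last pose, push and grip.
It also fails if it takes over 56 s, if anything falls off the work surface, if the arm or the gripper's body presses on something with over 40 N, if the wrist force passes 120 N, or if a joint passes its speed limit or range.

## Working session

There is one attempt and no reset: what is moved stays moved. The work goes in short steps, Python scripts to look and compute and a shell command to move; the robot and the scene stay as the last step left them, time stands still between calls to the robot, and variables do not carry over. Pictures are saved under pics/ and viewed, on a budget of 10 in all, crops included, one or two more only if the job needs it, and the job is handed in when it is done.

```bash
mkdir -p pics; ls; cat > h.py <<'E'
import numpy as np, cv2
from station import readout, eyes, order, env
def snap(n,f,crop=None,s=1):
    d=eyes.get_image(n); im=d["color"][:,:,::-1]
    np.savez(f"pics/{f}.npz",K=d["intrinsics"],r=d["rvec"],t=d["tvec"],im=im)
    if crop: im=im[crop[1]:crop[3],crop[0]:crop[2]]
    cv2.imwrite(f"pics/{f}.png",cv2.resize(im,None,fx=s,fy=s,interpolation=cv2.INTER_CUBIC)); return d
def crop(f,c,s,o):
    im=np.load(f"pics/{f}.npz")["im"][c[1]:c[3],c[0]:c[2]]
    cv2.imwrite(f"pics/{o}.png",cv2.resize(im,None,fx=s,fy=s,interpolation=cv2.INTER_CUBIC))
def ray(f,u,v):
    d=np.load(f"pics/{f}.npz"); R=cv2.Rodrigues(d["r"])[0]
    c=-R.T@d["t"].ravel(); return c,R.T@np.linalg.inv(d["K"])@[u,v,1]
def atz(f,u,v,z):
    c,r=ray(f,u,v); return c+r*(z-c[2])/r[2]
def proj(f,P):
    d=np.load(f"pics/{f}.npz"); return cv2.projectPoints(np.array(P,float).reshape(-1,3),d["r"],d["t"],d["K"],None)[0].reshape(-1,2)
E
python3 - <<'E'
from h import *
a=snap("scene","a");b=snap("side","b")
im=np.hstack([cv2.imread("pics/a.png"),cv2.imread("pics/b.png")])
cv2.imwrite("pics/ab.png",cv2.resize(im,(800,300),interpolation=cv2.INTER_AREA))
print(readout.state())
for f in "ab": print(ray(f,256,192))
E
```

```text
pics
{'time': 0.1, 'joints': array([ 6.76670603e+01,  7.23674727e+00, -2.31883523e+00,  8.05241243e+01,
        8.14876430e-04,  9.00007371e+01]), 'joint_velocities': array([-0.11768785, -0.15419847,  0.02506157,  0.01330064, -0.05603688,
       -0.08376966]), 'joint_efforts': array([-4.61299733e-04, -4.36907351e+01,  3.53602839e+01,  1.36676605e-02,
        1.55620755e-04,  1.21923131e-05]), 'tcp_pos': array([0.19936513, 0.48531774, 0.25263034]), 'ee_rot': array([-1.79920293e+02, -8.13850181e-04,  1.57666322e+02]), 'force': array([-1.00406631,  0.31699021,  0.1700538 ]), 'ft_torque': array([0.05586461, 0.03079711, 0.00654383]), 'gripper_width': 0.0852733067747394}
(array([1.11912161, 0.48642534, 0.81471314]), array([-0.50109829, -0.50695046, -0.70183574]))
(array([ 0.20592944, -1.10860138,  0.72740095]), array([ 0.28894023,  0.82994833, -0.4772624 ]))
```

View pics/a.png

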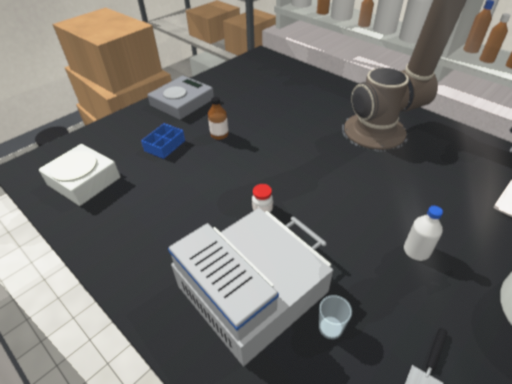

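View pics/b.png

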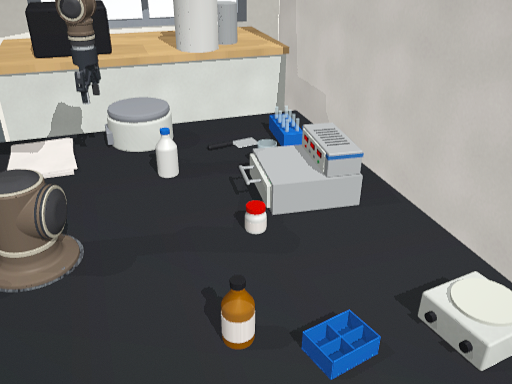

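The scene view shows the tester with its pull bar near (304,232) and the jar at (262,200). The beaker is at (335,315) and the white bottle at (423,235). In the side view the bar is near (247,175). I'll enlarge both.

```bash
python3 - <<'E'
from h import *
crop("a",(160,180,360,330),4,"a1"); crop("b",(225,120,365,225),5,"b1")
E
```

```text
(no output)
```

View pics/a1.png

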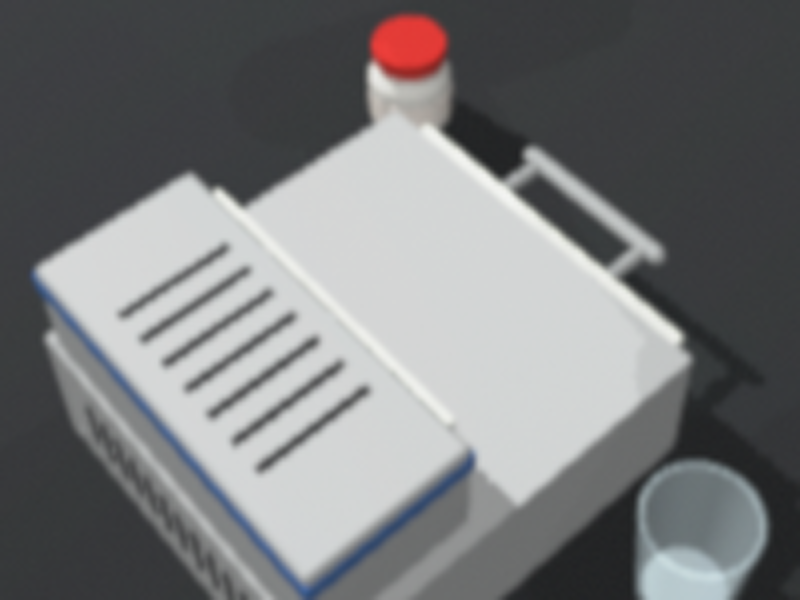

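View pics/b1.png

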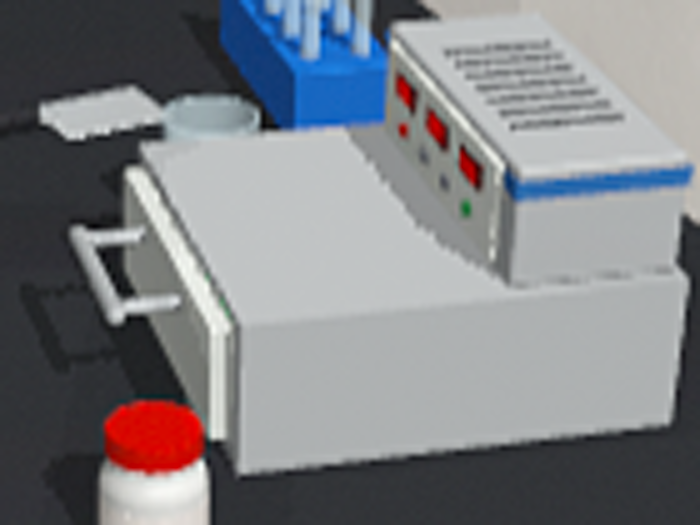

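```bash
python3 - <<'E'
from h import *
A=lambda x,y,z:atz("a",(x+.5)/4-.5+160,(y+.5)/4-.5+180,z)
B=lambda x,y,z:atz("b",(x+.5)/5-.5+225,(y+.5)/5-.5+120,z)
def rep(n,l,r):
    d=(l-r)[:2];L=np.hypot(*d); print(n,"L",l.round(4),"R",r.round(4),"mid",((l+r)/2).round(4),"len",L.round(4),"yaw",np.degrees(np.arctan2(-d[0],d[1])).round(2))
rep("bar a",A(658,254,.073),A(533,153,.073))
rep("bar b",B(77,233,.073),B(117,316,.073))
rep("roof a",A(690,355,.097),A(397,108,.097))
rep("roof b",B(140,148,.097),B(238,325,.097))
rep("front top a",A(682,338,.088),A(428,127,.088))
print("jar cap a",A(410,42,.075),"b",B(154,430,.075))
print("beaker rim a",A(702,522,.085),"b",B(212,117,.085))
print("wbottle",atz("a",435,211,.16),"b",atz("b",165,131,.16))
E
```

```text
bar a L [0.6058 0.2041 0.073 ] R [0.594 0.092 0.073] mid [0.5999 0.1481 0.073 ] len 0.1127 yaw -6.02
bar b L [0.6097 0.2051 0.073 ] R [0.5982 0.0901 0.073 ] mid [0.6039 0.1476 0.073 ] len 0.1156 yaw -5.66
roof a L [0.6685 0.27   0.097 ] R [0.6416 0.0123 0.097 ] mid [0.6551 0.1411 0.097 ] len 0.2591 yaw -5.97
roof b L [0.6719 0.2665 0.097 ] R [0.6448 0.0145 0.097 ] mid [0.6584 0.1405 0.097 ] len 0.2535 yaw -6.13
front top a L [0.6564 0.257  0.088 ] R [0.6342 0.0336 0.088 ] mid [0.6453 0.1453 0.088 ] len 0.2245 yaw -5.69
jar cap a [ 0.57354025 -0.04021461  0.075     ] b [ 0.57451133 -0.0457967   0.075     ]
beaker rim a [0.74263747 0.33266836 0.085     ] b [0.74428005 0.32742765 0.085     ]
wbottle [0.4087046  0.37488447 0.16      ] b [0.40738645 0.35223397 0.16      ]
```

Both cameras agree. The bar's middle is at about (0.602, 0.148), the frame's yaw is about -6°, and the tray is about 13 mm ajar. I'll move above the bar, closing axis along the frame's x, with the gripper part closed.

```bash
python3 -m handwheel '[[33.5,-28,0,0,0,-0.107],[33.5,-28,0,0,0,-0.107],[33.5,-28,0,0,0,-0.107],[33.5,-28,0,0,0,-0.107],[33.5,-28,0,0,0,-0.107],[33.5,-28,0,0,0,-0.107],[33.5,-28,0,0,0,-0.107],[33.5,-28,0,0,0,-0.107],[33.5,-28,0,0,0,-0.107],[33.5,-28,0,0,0,-0.107],[33.5,-28,0,0,0,-0.107],[33.5,-28,0,0,0,-0.107]]' -0.2
python3 -m handwheel '[[0,0,-40,0,0,0],[0,0,-40,0,0,0],[0,0,-20,0,0,0],[0,0,-10,0,0,0],[0,0,0,0,0,0],[0,0,0,0,0,0]]'
python3 - <<'E'
from h import *
s=readout.state();print(s["joints"].round(1),s["ee_rot"].round(2),s["tcp_pos"].round(4),s["gripper_width"])
E
```

```text
time: 1.3
tcp_pos: [0.6025, 0.1481, 0.2528]
ee_rot: [-180.0, 0.0, 83.8]
force: [0.0, 0.9, -0.5]
gripper_width: 0.0339
time: 1.9
tcp_pos: [0.6019, 0.1499, 0.1444]
ee_rot: [179.9, -0.0, 84.1]
force: [-0.2, 0.2, 0.0]
gripper_width: 0.0341
[ 14.   18.5  -1.7  69.7   0.  109.9] [ 1.7993e+02 -3.0000e-02  8.4110e+01] [0.6019 0.1499 0.1444] 0.03409235440592332
```

```bash
python3 -m handwheel '[[0,0,-15,0,0,0],[0,0,-15,0,0,0],[0,-1,-15,0,0,0],[0,0,-12,0,0,0],[0,0,-12,0,0,0],[0,0,0,0,0,0]]'
python3 - <<'E'
from h import *
snap("side","c",(200,90,360,210),5)
E
```

```text
time: 2.5
tcp_pos: [0.6009, 0.1486, 0.0732]
ee_rot: [-179.9, 0.0, 84.1]
force: [-0.3, 0.4, -0.4]
gripper_width: 0.0341
```

View pics/c.png

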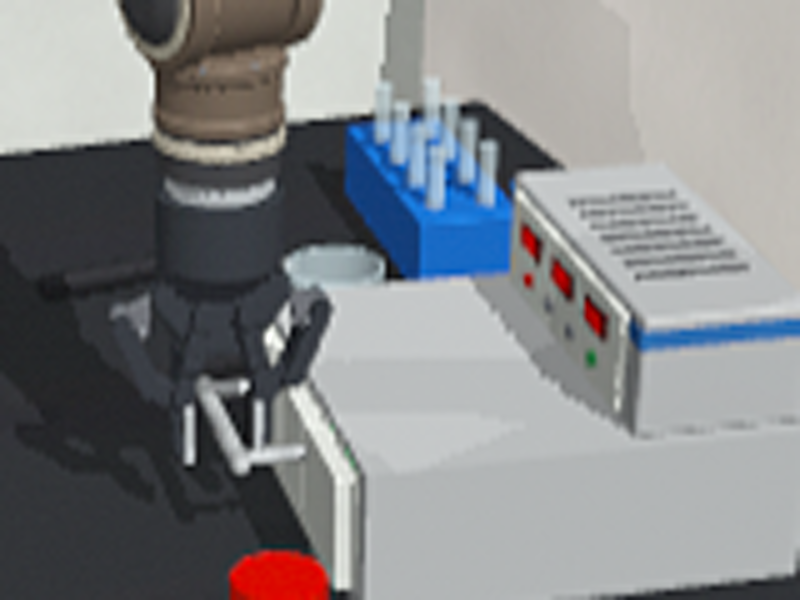

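The fingers, at about (190,430) and (260,425) in the crop, straddle the bar in front of the white tray face. Close and pull.

```bash
python3 -m handwheel '[[0,0,0,0,0,0],[0,0,0,0,0,0],[0,0,0,0,0,0],[0,0,0,0,0,0],[0,0,0,0,0,0]]' -1
python3 -m handwheel '[[-7,0.7,0,0,0,0],[-14,1.5,0,0,0,0],[-18,1.9,0,0,0,0],[-18,1.9,0,0,0,0],[-18,1.9,0,0,0,0],[-18,1.9,0,0,0,0],[-18,1.9,0,0,0,0],[-14,1.5,0,0,0,0],[-10,1,0,0,0,0],[-5,0.5,0,0,0,0],[0,0,0,0,0,0]]'
```

```text
time: 3.05
tcp_pos: [0.602, 0.1488, 0.0753]
ee_rot: [179.9, -0.0, 84.1]
force: [-0.1, 0.1, 5.6]
gripper_width: 0.0101
time: 4.15
tcp_pos: [0.4608, 0.1631, 0.0752]
ee_rot: [179.9, 0.0, 84.1]
force: [-2.1, -2.2, 9.1]
gripper_width: 0.0103
```

```bash
python3 -m handwheel '[[-5,0.5,0,0,0,0],[-4,0.4,0,0,0,0],[0,0,0,0,0,0]]'
for i in 1 2 3; do python3 -m handwheel '[[-3,0.3,0,0,0,0],[0,0,0,0,0,0]]'; done
```

```text
time: 4.45
tcp_pos: [0.4526, 0.1639, 0.0752]
ee_rot: [179.9, 0.0, 84.1]
force: [-0.9, -2.2, 7.4]
gripper_width: 0.01
time: 4.65
tcp_pos: [0.4498, 0.1642, 0.0752]
ee_rot: [179.9, 0.0, 84.1]
force: [0.2, -2.9, 7.8]
gripper_width: 0.0098
time: 4.85
tcp_pos: [0.4469, 0.1645, 0.0753]
ee_rot: [179.9, 0.0, 84.1]
force: [0.2, -2.0, 6.3]
gripper_width: 0.0099
time: 5.05
tcp_pos: [0.446, 0.1645, 0.0753]
ee_rot: [179.6, 0.1, 84.1]
force: [9.0, -4.7, -0.0]
gripper_width: 0.0099
```

```bash
python3 -m handwheel '[[-2,0.2,0,0,0,0],[0,0,0,0,0,0]]'; python3 -m handwheel '[[3.5,-0.3,0,0,0,0],[0,0,0,0,0,0]]'
```

```text
time: 5.25
tcp_pos: [0.446, 0.1646, 0.0753]
ee_rot: [179.4, 0.1, 84.0]
force: [17.3, -6.0, -5.2]
gripper_width: 0.0102
time: 5.45
tcp_pos: [0.4462, 0.1645, 0.0752]
ee_rot: [179.8, 0.0, 84.1]
force: [1.9, -2.2, 6.8]
gripper_width: 0.0099
```

Past (0.446, 0.1645) the arm meets the stop, with the force rising to 17 N. That matches the predicted 0.4459. Release, lift and turn towards the wing.

```bash
python3 -m handwheel '[[0,0,0,0,0,0],[0,0,0,0,0,0],[0,0,0,0,0,0]]' -0.2
python3 -m handwheel '[[0,0,10,0,0,0],[0,0,20,0,0,0],[0,0,30,0,0,0],[0,0,30,0,0,0],[0,0,30,0,0,0],[0,0,30,0,0,0]]'
python3 -m handwheel '[[7,-1,0,0,0,0.14],[7,-1,0,0,0,0.14],[7,-1,0,0,0,0.14],[7,-1,0,0,0,0.14],[7,-1,0,0,0,0.14],[7,-1,0,0,0,0.14],[7,-1,0,0,0,0.14],[7,-1,0,0,0,0.14],[7,-1,0,0,0,0.14],[7,-1,0,0,0,0.14],[7,-1,0,0,0,0.14],[7,-1,0,0,0,0.14]]'
python3 - <<'E'
from h import *
snap("wrist","w"); snap("scene","d"); snap("side","e")
im=np.hstack([cv2.resize(np.load("pics/w.npz")["im"],(400,300),interpolation=cv2.INTER_AREA),cv2.resize(np.load("pics/d.npz")["im"][150:300,220:420],(400,300))])
im2=np.hstack([cv2.resize(np.load("pics/e.npz")["im"][110:230,180:340],(400,300),interpolation=cv2.INTER_CUBIC),np.zeros((300,400,3),np.uint8)])
cv2.imwrite("pics/wde.png",np.vstack([im,im2]))
print(readout.state()["tcp_pos"],readout.state()["ee_rot"])
E
```

```text
time: 5.75
tcp_pos: [0.4443, 0.1649, 0.0738]
ee_rot: [-179.9, 0.0, 84.1]
force: [-0.8, 1.1, -0.5]
gripper_width: 0.0342
time: 6.35
tcp_pos: [0.4446, 0.165, 0.2262]
ee_rot: [180.0, -0.0, 84.1]
force: [0.5, 0.9, -0.8]
gripper_width: 0.034
time: 7.55
tcp_pos: [0.5291, 0.1531, 0.2249]
ee_rot: [180.0, 0.0, -179.3]
force: [-0.2, -1.2, 0.1]
gripper_width: 0.0346
[0.52897976 0.15301844 0.22456689] [ 1.79995368e+02 -1.17901654e-02 -1.79823817e+02]
```

View pics/wde.png

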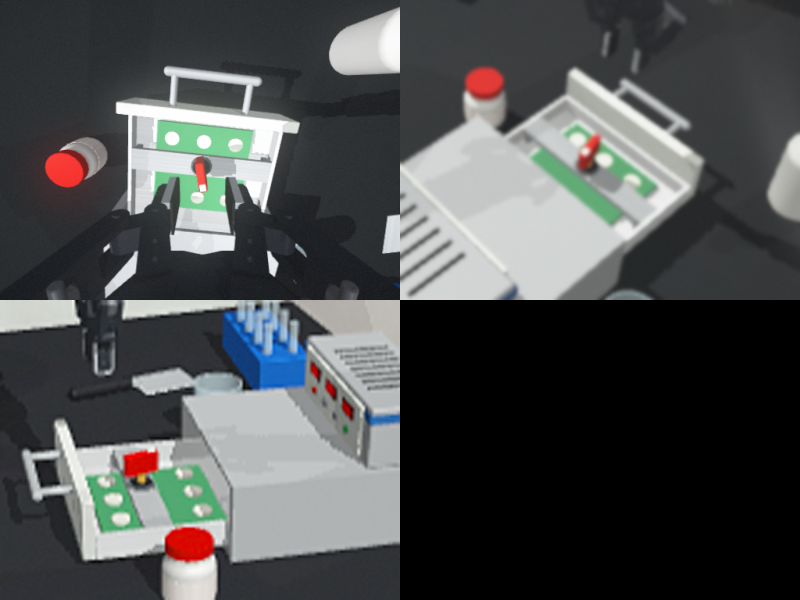

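The tray is out. The wrist view (upper left) shows the red wing at about (201,175), the mark at its lower (+x) end. I'll enlarge it.

```bash
python3 - <<'E'
from h import *
a=cv2.resize(np.load("pics/w.npz")["im"][190:265,220:300],(480,450),interpolation=cv2.INTER_CUBIC)
b=cv2.resize(np.load("pics/d.npz")["im"][205:255,295:330],(315,450),interpolation=cv2.INTER_CUBIC)
cv2.imwrite("pics/wd2.png",np.hstack([a,b]))
E
```

```text
(no output)
```

View pics/wd2.png

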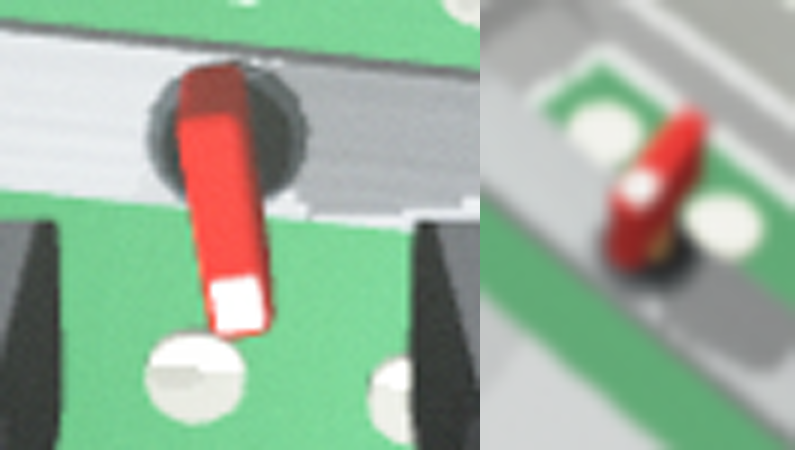

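```bash
python3 - <<'E'
from h import *
W=lambda x,y:atz("w",(x+.5)/6-.5+220,(y+.5)/6-.5+190,.088)
D=lambda x,y:atz("d",(x-480+.5)/9-.5+295,(y+.5)/9-.5+205,.088)
for n,f,p,m in(("w",W,(210,115),(243,334)),("d",D,(694,112),(630,195))):
    a,b=f(*p),f(*m);d=b-a;print(n,a.round(4),b.round(4),((a+b)/2).round(4),np.hypot(*d[:2]).round(4),np.degrees(np.arctan2(d[1],d[0])).round(2))
E
```

```text
w [0.557  0.1489 0.088 ] [0.5993 0.1552 0.088 ] [0.5782 0.152  0.088 ] 0.0427 8.42
d [0.557  0.1473 0.088 ] [0.5947 0.153  0.088 ] [0.5758 0.1501 0.088 ] 0.0381 8.62
```

The two views agree: wing centre about (0.577, 0.151), mark end at +8.5°, so about 60° short of seated. Go in for the grasp.

```bash
python3 -m handwheel '[[24,-1,-20,0,0,0.075],[24,-1,-20,0,0,0.075],[0,0,-30,0,0,0],[0,0,-25,0,0,0],[0,0,-20,0,0,0],[0,0,-15,0,0,0],[0,0,-15,0,0,0],[0,0,0,0,0,0],[0,0,0,0,0,0]]' 0
python3 -m handwheel '[[0,0,0,0,0,0],[0,0,0,0,0,0],[0,0,0,0,0,0],[0,0,0,0,0,0],[0,0,0,0,0,0]]' -1
```

```text
time: 8.6
tcp_pos: [0.5767, 0.1511, 0.0797]
ee_rot: [180.0, -0.0, -171.1]
force: [0.4, 0.2, -0.0]
gripper_width: 0.0427
time: 9.1
tcp_pos: [0.5775, 0.1518, 0.0806]
ee_rot: [179.9, 0.1, -171.0]
force: [-1.1, 4.3, 6.0]
gripper_width: 0.0113
```

```bash
cat > s.py <<'E'
from h import *
s=readout.state();print("yaw",s["ee_rot"].round(2),"tz",s["ft_torque"].round(3),"F",s["force"].round(1),s["tcp_pos"].round(4),"j",s["joints"].round(1)[-1])
E
python3 -m handwheel '[[0,0,0,0,0,-0.1],[0,0,0,0,0,-0.1],[0,0,0,0,0,-0.1],[0,0,0,0,0,-0.1],[0,0,0,0,0,-0.1],[0,0,0,0,0,0]]' >/dev/null; python3 s.py
python3 -m handwheel '[[0,0,0,0,0,-0.1],[0,0,0,0,0,-0.1],[0,0,0,0,0,-0.1],[0,0,0,0,0,-0.08],[0,0,0,0,0,0]]' >/dev/null; python3 s.py
```

```text
yaw [1.7986e+02 6.0000e-02 1.6020e+02] tz [ 0.681  0.378 -0.072] F [-0.3  3.5  5.5] [0.5775 0.1519 0.0806] j 34.5
yaw [179.84  -0.   138.45] tz [ 0.708  0.375 -0.124] F [-0.7  3.5  6.9] [0.5775 0.152  0.0806] j 56.2
```

```bash
for i in 1 2 3 4 5; do python3 -m handwheel '[[0,0,0,0,0,-0.04],[0,0,0,0,0,0]]' >/dev/null; python3 s.py; done
```

```text
yaw [ 1.7984e+02 -1.0000e-02  1.3621e+02] tz [ 0.757  0.358 -0.012] F [-1.4  4.   6.2] [0.5776 0.152  0.0806] j 58.5
yaw [ 1.7984e+02 -2.0000e-02  1.3392e+02] tz [ 0.777  0.373 -0.049] F [-1.7  4.5  6.4] [0.5775 0.152  0.0806] j 60.8
yaw [ 1.7984e+02 -2.0000e-02  1.3163e+02] tz [ 0.759  0.384 -0.063] F [-1.4  4.3  6.6] [0.5776 0.152  0.0806] j 63.1
yaw [ 1.7984e+02 -3.0000e-02  1.2934e+02] tz [ 0.764  0.392 -0.069] F [-0.8  4.3  6.7] [0.5775 0.152  0.0806] j 65.4
yaw [ 1.7984e+02 -2.0000e-02  1.2716e+02] tz [0.669 0.384 0.859] F [-1.8  2.7  5.8] [0.5776 0.152  0.0807] j 67.5
```

The torque jumped from 0.07 to 0.86 N m at yaw 127 to 129, and the seat was predicted at 129, so the screw is seated. I'll back off in small steps to find the angle where the stop's load vanishes.

```bash
for i in 1 2 3 4; do python3 -m handwheel '[[0,0,0,0,0,0.01],[0,0,0,0,0,0]]' >/dev/null; python3 s.py; done
```

```text
yaw [ 1.7985e+02 -2.0000e-02  1.2777e+02] tz [0.631 0.296 0.693] F [-1.   4.5  5.6] [0.5775 0.152  0.0806] j 66.9
yaw [ 1.7984e+02 -2.0000e-02  1.2831e+02] tz [0.67  0.345 0.418] F [-0.9  4.   6. ] [0.5776 0.152  0.0806] j 66.4
yaw [ 1.7985e+02 -3.0000e-02  1.2885e+02] tz [0.712 0.365 0.229] F [-1.5  3.8  6. ] [0.5775 0.152  0.0806] j 65.9
yaw [ 1.7985e+02 -3.0000e-02  1.2940e+02] tz [0.755 0.362 0.047] F [-1.5  4.2  5.3] [0.5775 0.152  0.0806] j 65.3
```

The stop's load vanishes at yaw 129.4, close to the predicted 129, so the grip hardly slipped. Now back 90°.

```bash
python3 -m handwheel '[[0,0,0,0,0,0.1],[0,0,0,0,0,0.1],[0,0,0,0,0,0.1],[0,0,0,0,0,0.1],[0,0,0,0,0,0.1],[0,0,0,0,0,0.1],[0,0,0,0,0,0.1],[0,0,0,0,0,0.1],[0,0,0,0,0,0]]' >/dev/null; python3 s.py
python3 -m handwheel '[[0,0,0,0,0,0.1],[0,0,0,0,0,0.1],[0,0,0,0,0,0.1],[0,0,0,0,0,0.1],[0,0,0,0,0,0.1],[0,0,0,0,0,0.1],[0,0,0,0,0,0.1],[0,0,0,0,0,0.07],[0,0,0,0,0,0],[0,0,0,0,0,0]]'; python3 s.py
python3 - <<'E'
from h import *
snap("wrist","f"); snap("scene","g"); snap("side","k")
g=lambda f,c:cv2.resize(np.load(f"pics/{f}.npz")["im"][c[1]:c[3],c[0]:c[2]],(400,300),interpolation=cv2.INTER_CUBIC)
cv2.imwrite("pics/fin.png",np.vstack([np.hstack([g("f",(0,0,512,384)),g("f",(196,180,316,270))]),np.hstack([g("g",(200,150,400,300)),g("k",(170,100,330,220))])]))
E
```

```text
yaw [1.7989e+02 1.0000e-01 1.7535e+02] tz [0.669 0.319 0.042] F [-1.9  4.6  6.2] [0.5775 0.1519 0.0806] j 19.4
time: 13.9
tcp_pos: [0.5776, 0.1518, 0.0806]
ee_rot: [180.0, 0.1, -140.7]
force: [-1.6, 2.8, 6.4]
gripper_width: 0.0109
yaw [ 1.8000e+02  1.5000e-01 -1.4066e+02] tz [0.634 0.243 0.003] F [-1.6  2.8  6.4] [0.5776 0.1518 0.0806] j -24.7
```

View pics/fin.png

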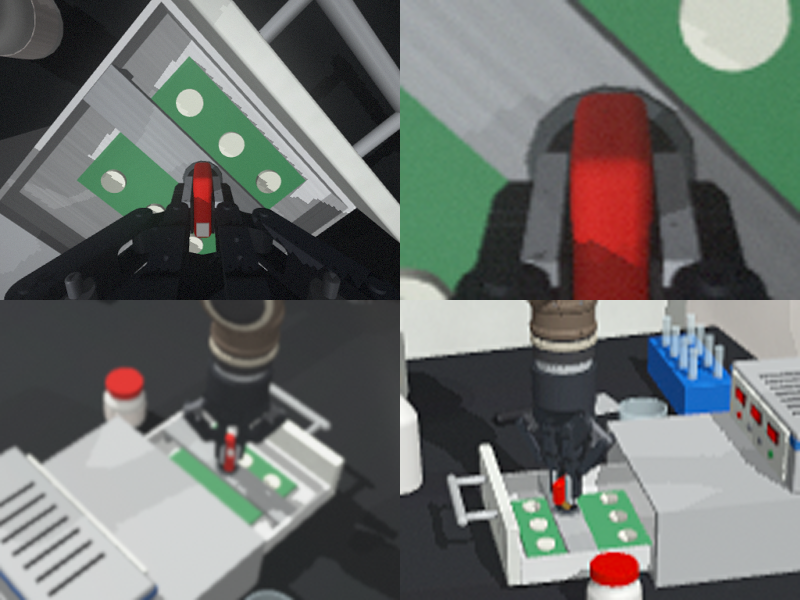

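The wing lies squarely between the pads with the mark at the far end, and the tray is out. I'll check numerically that neither the tray nor the bystanders shifted.

```bash
python3 - <<'E'
from h import *
G=lambda f:cv2.cvtColor(np.load(f"pics/{f}.npz")["im"],cv2.COLOR_BGR2GRAY).astype(np.float32)
def ph(f,g,n,c):
    a,b=[G(q)[c[1]:c[3],c[0]:c[2]] for q in(f,g)]
    print(n,np.round(cv2.phaseCorrelate(a,b,cv2.createHanningWindow(a.shape[::-1],cv2.CV_32F)),2))
ph("e","k","tray front side",(185,155,225,215))
ph("e","k","jar",(238,195,274,238)); ph("b","k","amber",(210,270,265,355)); ph("b","k","wbottle",(150,122,184,182))
ph("a","g","beaker",(310,285,360,345)); ph("a","g","wbottle",(400,200,446,265))
print("1px handle mm",1/np.linalg.norm(np.diff(proj("e",[[.446,.163,.072],[.447,.163,.072]]),axis=0)))
E
python3 s.py
```

```text
yaw [ 1.8000e+02  1.5000e-01 -1.4066e+02] tz [0.602 0.198 0.003] F [-0.7  3.7  5.2] [0.5776 0.1518 0.0806] j -24.6Traceback (most recent call last):
  File "<stdin>", line 6, in <module>
  File "<stdin>", line 5, in ph
    return _wrapfunc(a, 'round', decimals=decimals, out=out)
    return _wrapit(obj, method, *args, **kwds)
    conv = _array_converter(obj)
ValueError: setting an array element with a sequence. The requested array has an inhomogeneous shape after 1 dimensions. The detected shape was (2,) + inhomogeneous part.
```

```bash
python3 - <<'E'
from h import *
G=lambda f:cv2.cvtColor(np.load(f"pics/{f}.npz")["im"],cv2.COLOR_BGR2GRAY).astype(np.float32)
def ph(f,g,n,c):
    a,b=[G(q)[c[1]:c[3],c[0]:c[2]] for q in(f,g)]
    print(n,cv2.phaseCorrelate(a,b,cv2.createHanningWindow(a.shape[::-1],cv2.CV_32F)))
ph("e","k","tray front side",(185,155,225,215))
ph("e","k","jar",(238,195,274,238)); ph("b","k","amber",(210,270,265,355)); ph("b","k","wbottle",(150,122,184,182))
ph("a","g","beaker",(310,285,360,345)); ph("a","g","wbottle",(400,200,446,265))
print("1px handle mm",1/np.linalg.norm(np.diff(proj("e",[[.446,.163,.072],[.447,.163,.072]]),axis=0)))
E
```

```text
tray front side ((0.06747694816468908, -0.004419096380928522), 0.9926702159643174)
jar ((-0.01971677762170998, 0.45628408223059225), 1.0037208795547485)
amber ((-0.03229580101847063, 0.02447618723518019), 0.9972483969617773)
wbottle ((-0.02991087332364728, 0.03748013364399938), 0.9279716847119508)
beaker ((-0.0012767282692642823, 0.06586121809934298), 0.8823213052749633)
wbottle ((0.041263475958558615, -0.07463643248325269), 0.8998198078738319)
1px handle mm 2.9784436932307288
```

```bash
python3 - <<'E'
from h import *
G=lambda f:cv2.cvtColor(np.load(f"pics/{f}.npz")["im"],cv2.COLOR_BGR2GRAY).astype(np.float32)
for f,g,c in(("b","k",(240,198,272,236)),("b","e",(240,198,272,236)),("a","g",(248,180,277,212)),("d","g",(248,180,277,212))):
    a,b=[G(q)[c[1]:c[3],c[0]:c[2]] for q in(f,g)]
    print(f,g,cv2.phaseCorrelate(a,b,cv2.createHanningWindow(a.shape[::-1],cv2.CV_32F)),abs(a-b).max(), abs(a-b).mean())
print(order.sign_off())
E
```

```text
b k ((-0.10210571794933543, 0.16252789825211522), 0.8930811382830143) 178.0 23.20477
b e ((-0.14288742448316327, 0.22846014501583412), 0.8957017850130796) 179.0 20.8824
a g ((0.007438868962795553, -0.08852297045098823), 1.027864642937978) 51.0 1.7403017
d g ((-0.00404612037745089, -0.11553265201122898), 0.9931432803471884) 5.0 0.7737069
the job is handed in; nothing more can be done
None
```

I pulled the tray to its stop, turned the thumbscrew clockwise until it seated, backed it off 90°, and handed the job in at about 14 s, still gripping the screw.

- **Tray:** The stop gave a clear force rise (17 N) at x = 0.446 m, where I had predicted it. Between release and hand-in the tray front moved about 0.07 px (roughly 0.2 mm), which is within measurement noise.
- **Screw:** It seated with a torque jump from 0.07 to 0.86 N m. The stop's load vanished at tool yaw 129.4°, against 129° predicted from the images. The final yaw of 219.3° is a quarter turn back to within about 0.1°. The last picture shows the wing still square between the pads.
- **Bystanders:** The beaker and both bottles had not moved (shifts under 0.1 px).
- **Check that disagreed:** One side-view check of the jar gave a 0.46 px vertical shift. The tray and its shadow come into that part of the side view. The scene camera showed the jar unmoved (about 0.1 px), and the arm never went near it.

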